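# Fetch the small offcut from the back of the stock board

## Task

The small offcut at the back of the stock board is next for the sander, but the spray can, the long pine piece and the sanding block pen it in. First clear all three onto the blue side mat, leaving the offcut where it is, and only then set the offcut on the green pad, inside the white corner marks and square to them. Finally put each of the three back on the very spot of the board it came from, square as it lay, the can upright; never tip the can over, and leave the tape measure, pliers and pencil alone.

Things in the scene. Friction and masses are not known exactly. Their poses are not given: they have to be found in the camera images.
- small_offcut: small pale offcut of wood, 40 (its x) x 60 (its y) x 32 mm high, 40 g; origin at the centre of its underside. At the start it lies on the stock board, its x along the board's x, 10 mm in front of the board's wooden stop and 8 to 22 mm from the pine piece and sanding block left and right of it, so it can be gripped only across its 60 mm, once those are gone.
- spray_can: aerosol can with red cap standing upright on the stock board in front of the gap between the left piece and the small offcut, 10 to 20 mm from that piece; diameter 59 mm, straight-sided up to 200 mm high, 0.29 kg; origin at the centre of its underside. Can be gripped round the cap, 165 mm or more above its underside. (Another can far back at the left belongs to the room.)
- pine_offcut: long pale piece of pine, 45 (its x) x 140 (its y) x 38 mm high, 0.11 kg; origin at the centre of its underside. At the start its x lies along the board's x; it is on the board's left or right inlay. Grip across its 45 mm.
- sanding_block: cork sanding block with red-brown paper wrap round its lower half, 65 (its x; 62 mm between the faces to grip) x 112 (its y) x 32 mm high, 0.09 kg; origin at the centre of its underside. At the start its x lies along the board's x; it is on the board's other inlay. Grip across its x.
- stock_board: fixed grey board, 152 x 384 (y) x 8 mm; x points to its back, y left, z up; origin under the offcut, on the bench. Centres (x, y in mm) of its flush dark rubber inlays: offcut (0, 0), can (-72, 68), pine piece and sanding block (0, 108) and (0, -108), alike, either on either. Dark wooden stop behind the offcut, x = 31 to 41, 66 mm wide, 30 mm high above the board. Its place and yaw vary.
- side_mat: fixed blue mat for things put aside, 130 (x) x 300 (y) x 4 mm thick; origin at the centre of its underside, on the bench. Lies in front of the board, to the left or to the right. The room's belt and disc sander, about 0.2 m high, stands on the bench behind the left place, from about 0.1 m behind the mat's centre (world x over 0.53, y over 0.07): pass in front of it.
- ready_pad: fixed green pad with four white corner marks, 80 (x) x 100 (y) x 4 mm thick; origin at the centre of its underside, on the bench. The marks frame a 50 (x) x 70 (y) mm field at its centre, so the offcut's 60 mm side goes along the pad's y. Lies in front of the board, on the other side from the mat.
- tape_measure: yellow tape measure lying on the bench right of the board, 67 x 80 x 35 mm, origin at its underside; to be left alone
- pliers: pliers with blue handles lying on the bench behind the board, 60 x 181 (its y) x 14 mm, origin at its underside; to be left alone
- pencil: yellow carpenter pencil lying on the bench between mat and pad, 14 x 170 (its y) x 8 mm, origin at its underside; to be left alone

How it is judged (in metres and radians):
On the way, in this order (a step that is already met when the one before it is completed fails the run):
1. spray can (upright), long pine piece and sanding block all rest released on the blue mat, the small offcut still in its place on the board (distance of small_offcut from where it was at the start of the episode below 0.02 m and x of spray_can in the frame of side_mat between -0.065 and 0.065 m and y of spray_can in the frame of side_mat between -0.15 and 0.15 m and z of each of spray_can, pine_offcut, sanding_block in the frame of side_mat below 0.012 m and angle between each of spray_can, pine_offcut, sanding_block's own z axis and vertical below 0.1 rad and contact force between each of spray_can, pine_offcut, sanding_block and the fingers below 0.1 N and linear speed of each of spray_can, pine_offcut, sanding_block below 0.02 m/s and x of pine_offcut in the frame of side_mat between -0.065 and 0.065 m and y of pine_offcut in the frame of side_mat between -0.15 and 0.15 m and x of sanding_block in the frame of side_mat between -0.065 and 0.065 m and y of sanding_block in the frame of side_mat between -0.15 and 0.15 m), for 0.2 s.
2. the small offcut rests released on the green pad, within 12 mm of its centre and 0.2 rad of square (horizontal distance between small_offcut and ready_pad below 0.012 m and z of small_offcut in the frame of ready_pad below 0.012 m and angle between the y axis of small_offcut and the y axis of ready_pad, either way round below 0.2 rad and angle between small_offcut's own z axis and vertical below 0.1 rad and contact force between small_offcut and the fingers below 0.1 N and linear speed of small_offcut below 0.02 m/s), for 0.2 s.
At the end, for the whole second after the job is handed in: Offcut flat on the green pad within 12 mm of its centre and 0.2 rad of square; can, long pine piece and sanding block flat and upright on the board within 15 mm of where they started, both pieces within 0.2 rad of square to the board (either way round); all released and at rest (all of step 2 and distance of each of spray_can, pine_offcut, sanding_block from where it was at the start of the episode below 0.015 m and angle between each of spray_can, pine_offcut, sanding_block's own z axis and vertical below 0.1 rad and contact force between each of spray_can, pine_offcut, sanding_block and the fingers below 0.1 N and linear speed of each of spray_can, pine_offcut, sanding_block below 0.02 m/s and angle between the y axis of each of pine_offcut, sanding_block and the y axis of stock_board, either way round below 0.2 rad); the robot touches nothing.
It fails at once if the spray can is tipped over (angle between spray_can's own z axis and vertical above 0.6 rad).
It fails at once if the tape measure is disturbed (moved more than 30 mm) (distance of tape_measure from where it was at the start of the episode above 0.03 m).
It fails at once if the pliers is disturbed (moved more than 30 mm) (distance of pliers from where it was at the start of the episode above 0.03 m).
It fails at once if the pencil is disturbed (moved more than 30 mm) (distance of pencil from where it was at the start of the episode above 0.03 m).
It also fails if it takes over 152 s, if anything falls off the work surface, if the arm or the gripper's body presses on something with over 40 N, if the wrist force passes 120 N, or if a joint passes its speed limit or range.

## Robot

A 6-joint arm with a two-finger parallel gripper is mounted at the origin on a cart in front of the work surface, level with it; the furniture and walls round the work are solid. World frame = base frame: x ahead of the robot, y to its left, z up, the work surface at z = 0. Lengths are in mm, angles in rad, forces in N, time in s.
With the tool pointing down it reaches from about 300 to 1000 mm from the base axis. Payload 5.1 kg.
Tool frame: the origin (TCP) lies midway between the tips of the shut fingers; the grasp point (between the pads) lies 19 mm behind it; z points along the fingers, y is the line along which they close (so a half turn about z gives the same grasp; the last joint's range is limited). The gripper opens to 95 mm and grips with 3 to 60 N. Pads are 20 mm wide; open, the fingers measure 119 mm over their backs; the gripper's body (75 mm by 180 mm) begins 59 mm behind the grasp point.
Start: joints at [1.046, 0.124, 1.65, -0, 1.367, -0.083], TCP at [277.937, 587.568, 214.656] pointing down, gripper open.
Joint ranges: [-2.61, 2.61], [-1.02, 2.33], [0.03, 2.71], [-1.35, 4.49], [0.32, 2.68], [-2.91, 2.91]. Speed limits (rad/s): [2.57, 2.57, 3.14, 3.14, 3.14, 3.14].

## Interface

Orientations are given as a unit quaternion [x, y, z, w].
In Python, from plant import manip gives the robot as it stands. The module is installed in compiled form; this text tells all that it offers.
- The arm moves only by the shell command python3 -m pendant 'ROWS' [FORCE]. ROWS is JSON, a list of rows, each a list of 3 entries, a list of its own where there are three numbers: the shift along the tool's x, y, z in cm, then the turn about the tool's z in rad, then the finger opening in cm, from 0 to 9.51. In form: [[[dx, dy, dz], yaw, hand], ...]. A call has 1 to 5 rows; each row shifts and turns the commanded pose from where the row before left it, along the tool's axes as they then stand; what a row does not reach is not made up. A row lasts 1/12 s, in which the tool goes at most 41.7 mm and 7.16 degrees, less where a joint would pass 70% of its speed; a pose out of reach is approached as far as the arm can. A call with a gripper value outside its range is refused whole. The fingers move at their own pace and stop on an object; FORCE is the grip in N (left out, the last holds). Time passes only in rows, so rows that do not move let the fingers close. It gives the time, the measured TCP pose, the force, the opening and the grip force at its end, in the units of the state.
- manip.state(): the state, without advancing time (a new reading comes with each control period).
- manip.camera(name): name is "side" or "top"; returns the picture (400x640x3 uint8, red, green, blue); there is no depth.
- manip.camera_info(name): a dict with "fx", "fy", "cx", "cy" (pixels), "pose" (4x4, takes a point from camera to world coordinates). Camera axes: x right, y down, z forward; pixel columns grow to the right and rows downward; lengths in mm; the calibration is good to about 2 mm. A picture is of the moment at which its call begins. camera_info takes no time and is no camera call.
- manip.close_job(): hands the job in; it is judged then, once.
The state is a dict: "time_s": time; "joint_positions": joint angles; "qvel": joint speeds; "effort": joint torques, N m; "eef_pos": TCP position; "tool_rot": TCP orientation; "ft_force": force on the tool from outside, world axes, zero at the start; "torque": the same for the moment, N m; "grip_width": opening from 0.0 (shut) to 1.0 (fully open); "finger_force": force on a finger pad.
Only numpy, scipy, OpenCV 4.12 (cv2) and the standard library are available. Lean on these libraries where they do the work, as an engineer would, in place of code of your own. Each camera call takes 0.05 s, during which the arm holds its last target. There are 200 camera calls.

## Working session

There is one attempt and no reset: what is moved stays moved. The work goes in short steps, Python scripts to look and compute and a shell command to move; the robot and the scene stay as the last step left them, time stands still between calls to the robot, and variables do not carry over. Pictures are saved under pics/ and viewed, at most 14 in all, crops included, and the job is handed in when it is done.

```bash
mkdir -p pics; python3 - <<'E'
from plant import manip
import cv2,numpy as np
np.set_printoptions(precision=3,suppress=True)
s=manip.state();print(s['eef_pos'],s['tool_rot'],s['grip_width'])
for n in('top','side'):
    im=manip.camera(n);cv2.imwrite(f'pics/{n}0.png',im[:,:,::-1]);i=manip.camera_info(n);print(n,i['fx'],i['fy'],i['cx'],i['cy']);print(np.array(i['pose']))
E
```

```text
[277.625 587.029 213.428] [ 0.219  0.976 -0.001 -0.   ] 0.997448350930868
top 456.09638490992944 456.09638490992944 321.0394480023007 200.51822341223553
[[  -0.006   -0.983    0.184  366.657]
 [  -0.999    0.011    0.031 -148.666]
 [  -0.032   -0.184   -0.982 1352.047]
 [   0.       0.       0.       1.   ]]
side 472.84768786563984 472.84768786563984 317.775667399559 197.9166384849098
[[   0.196   -0.638    0.745 -366.515]
 [  -0.98    -0.143    0.135 -287.604]
 [   0.02    -0.757   -0.653  885.653]
 [   0.       0.       0.       1.   ]]
```

View pics/top0.png

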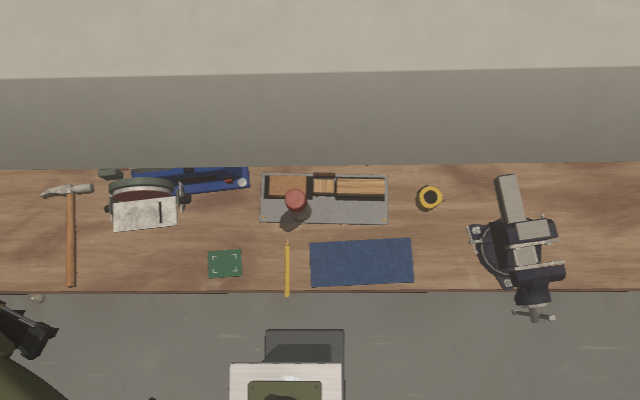

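View pics/side0.png

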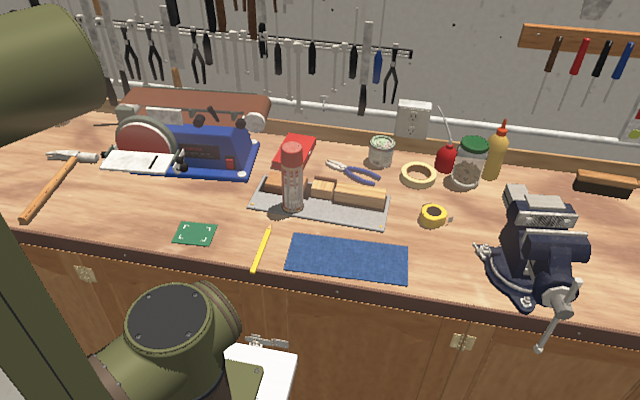

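```bash
python3 - <<'E'
import cv2,numpy as np
a=cv2.imread('pics/top0.png')[155:300,200:450];a=cv2.resize(a,None,fx=3.2,fy=3.2,interpolation=cv2.INTER_CUBIC);cv2.imwrite('pics/top0c.png',a[:464])
b=cv2.imread('pics/side0.png')[125:290,160:460];cv2.imwrite('pics/side0c.png',cv2.resize(b,None,fx=2.66,fy=2.66,interpolation=cv2.INTER_CUBIC))
E
```

```text
(no output)
```

View pics/top0c.png

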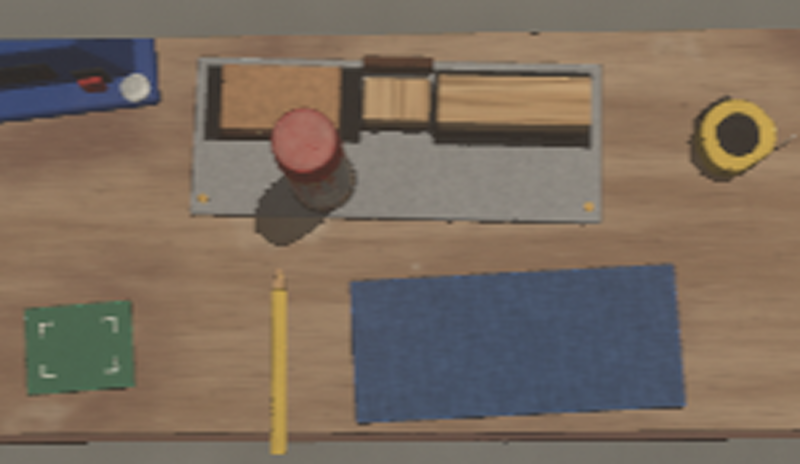

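View pics/side0c.png

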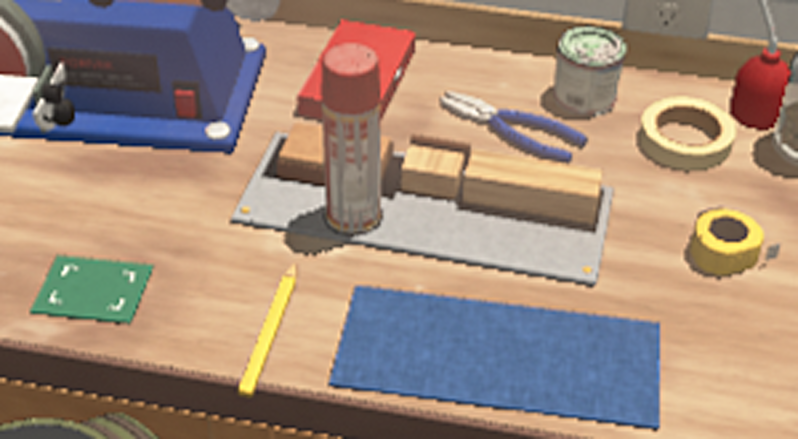

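```bash
cat > h.py <<'E'
from plant import manip
import cv2,numpy as np
np.set_printoptions(precision=1,suppress=True)
I={n:manip.camera_info(n) for n in('top','side')}
def ray(n,p):
    i=I[n];T=np.array(i['pose']);d=T[:3,:3]@[(p[0]-i['cx'])/i['fx'],(p[1]-i['cy'])/i['fy'],1];return T[:3,3],d/np.linalg.norm(d)
def cast(n,p,z):
    o,d=ray(n,p);return o+d*(z-o[2])/d[2]
def tri(p,q):
    a,d=ray('top',p);b,e=ray('side',q);s=np.linalg.lstsq(np.c_[d,-e],b-a,rcond=None)[0];u,v=a+s[0]*d,b+s[1]*e;return (u+v)/2,np.linalg.norm(u-v)
def proj(n,P):
    i=I[n];T=np.array(i['pose']);c=T[:3,:3].T@(np.array(P,float)-T[:3,3]);return [i['cx']+i['fx']*c[0]/c[2],i['cy']+i['fy']*c[1]/c[2]]
def grab(n,f):
    im=np.ascontiguousarray(manip.camera(n)[:,:,::-1]);cv2.imwrite(f'pics/{f}.png',im);return im
def mask(im,lo,hi,box):
    m=cv2.inRange(cv2.cvtColor(im,cv2.COLOR_BGR2HSV),np.array(lo),np.array(hi));k=np.zeros_like(m);x0,y0,x1,y1=box;k[y0:y1,x0:x1]=m[y0:y1,x0:x1];return k
def big(m):
    return max(cv2.findContours(m,cv2.RETR_EXTERNAL,cv2.CHAIN_APPROX_NONE)[0],key=cv2.contourArea)
E
python3 - <<'E'
from h import *
t=cv2.imread('pics/top0.png');s=cv2.imread('pics/side0.png')
for nm,lo,hi,bt,bs in [('mat',(95,60,40),(125,255,255),(300,230,420,295),(270,225,420,290)),('pad',(60,60,40),(90,255,255),(200,240,250,285),(165,215,225,250))]:
    for n,im,b in(('top',t,bt),('side',s,bs)):
        c=big(mask(im,lo,hi,b));q=np.array([cast(n,p,4)[:2] for p in cv2.approxPolyDP(c,6,True)[:,0]+0.0]);r=cv2.minAreaRect(np.array([cast(n,p,4)[:2] for p in c[:,0]],np.float32));print(nm,n,q.tolist(),r)
C=lambda p:(p[0]/3.2+200-.34,p[1]/3.2+155-.34)
S=lambda p:(p[0]/2.66+160-.31,p[1]/2.66+125-.31)
print('board')
for p,q in [((203,57),(275,133)),((603,64),(610,185)),((601,220),(595,277)),((192,213),(233,218))]:print(*tri(C(p),S(q)),cast('top',C(p),8),cast('side',S(q),8))
print('pine BL BR FR FL')
for p,q in [((437,76),(474,153)),((592,79),(602,170)),((591,127),(597,189)),((435,123),(464,170))]:print(*tri(C(p),S(q)),cast('top',C(p),46),cast('side',S(q),46))
print('off')
for p,q in [((363,75),(412,142)),((433,77),(469,150)),((429,123),(463,169)),((362,120),(404,162))]:print(*tri(C(p),S(q)),cast('top',C(p),40),cast('side',S(q),40))
print('sand BL, FL BR')
for p,q in [((222,65),(290,125)),((219,127),(280,151))]:print(*tri(C(p),S(q)),cast('top',C(p),40),cast('side',S(q),40))
print(cast('top',C((340,66)),40))
for n,im,b in(('top',t,(275,180,315,215)),('side',s,(275,138,308,170))):
    m=mask(im,(0,90,60),(8,255,255),b)|mask(im,(172,90,60),(180,255,255),b);c=big(m);print('cap',n,cv2.boundingRect(c),cv2.minEnclosingCircle(c))
print(tri(C((307,142)),S((351,59))),cast('top',C((307,142)),208),cast('side',S((351,59)),208), cast('side',S((355,222)),8))
print('pencil',[cast('top',C(p),8) for p in((278,270),(279,453))], 'tape',cast('top',C((738,135)),35),'pliers',[cast('side',S(p),10) for p in((443,95),(585,140),(570,158))])
E
```

```text
mat top [[504.3046963966748, -364.7513064444036], [492.07974329064376, -72.85362631449696], [366.97145455277496, -78.5423997818007], [379.56980709850126, -371.16546456887517]] ((435.92437744140625, -221.4428253173828), (127.75208282470703, 294.3162841796875), 2.566356658935547)
mat side [[482.89240687835775, -69.79780905092753], [362.1046959795975, -76.55222423800507], [376.273364870289, -372.45309692938343], [500.4033828697185, -365.5905279656142]] ((431.5441589355469, -220.6990203857422), (129.5769500732422, 297.90423583984375), 2.727447271347046)
pad top [[476.0818035350685, 138.10693299266134], [467.94427730464946, 230.52151403576923], [394.6612549415084, 224.5910308003878], [399.88908241039394, 133.03604803887018]] ((434.8194885253906, 180.47389221191406), (77.45684051513672, 94.57762908935547), 4.699017524719238)
pad side [[394.86309673433925, 227.8417072863549], [398.01707401672707, 131.74985123040983], [471.4069830807474, 137.87301942301593], [462.12251365390534, 232.73108390686627]] ((430.08978271484375, 181.20147705078125), (79.34556579589844, 98.48213195800781), 4.46496486
[... 993 characters left out ...]
9370955181082494 [638.1 -83.2  40. ] [646.2 -84.7  40. ]
sand BL, FL BR
[693.5  51.2  30.5] 6.109022339070649 [691.9  46.8  40. ] [681.3  50.4  40. ]
[632.9  48.   41.9] 0.6851804379038148 [633.2  48.6  40. ] [635.1  48.4  40. ]
[689.4 -63.   40. ]
cap top (284, 189, 23, 23) ((295.5, 200.0), 11.926960945129395)
cap side (275, 138, 33, 32) ((291.0, 153.0), 21.931812286376953)
(array([585.9, -45.9, 206.6]), np.float64(3.1083960146929064)) [585.9 -47.5 208. ] [583.7 -44.9 208. ] [576.9 -47.6   8. ]
pencil [array([504. ,  -3.5,   8. ]), array([338.3,  -5.8,   8. ])] tape [ 621.  -426.5   35. ] pliers [array([813.8, -96.6,  10. ]), array([ 765.5, -268.4,   10. ]), array([ 729.6, -255.4,   10. ])]
```

```bash
cat > go.py <<'E'
# prints shift (cm, tool axes after the turn) and turn needed to reach x y z (mm) with tool-y direction angle a
import sys;from h import *
def go(x,y,z,a=None):
    s=manip.state();qx,qy,qz,qw=s['tool_rot'];p=np.array(s['eef_pos']);yd=np.arctan2(qy*qy-qx*qx,2*qx*qy)
    a=yd if a is None else a;d=np.array([x,y,z])-p;c,n=np.cos(a),np.sin(a)
    print('t %.1f'%s['time_s'],'at',p,'yd %.3f'%yd,'grip %.3f F %.1f'%(s['grip_width'],s['finger_force'] if np.isscalar(s['finger_force']) else np.max(s['finger_force'])),'ft',np.array(s['ft_force']),'shift cm',np.round(np.array([-n*d[0]+c*d[1],c*d[0]+n*d[1],-d[2]])/10,2),'turn %.3f'%((yd-a+np.pi)%(2*np.pi)-np.pi))
if __name__=='__main__':go(*map(float,sys.argv[1:]))
E
python3 -m pendant '[[[0,0,-0.8],0.12,9.5],[[0,0,-0.8],0.12,9.5],[[0,0,-0.8],0.12,9.5],[[0,0,-0.8],0.12,9.5],[[0,0,-0.8],0.12,9.5]]' 30
python3 -m pendant '[[[0,0,0],0.12,9.5],[[0,0,0],0.12,9.5],[[0,0,0],0.12,9.5],[[0,0,0],0.12,9.5],[[0,0,0],0.08,9.5]]'
python3 go.py 430 0 250 -0.03
```

```text
time_s: 0.52
eef_pos: [277.7, 587.3, 254.3]
tool_rot: [0.5, 0.866, -0.001, 0.0]
ft_force: [0.6, 0.8, 1.1]
grip_width: 0.996
finger_force: 0.0
time_s: 0.93
eef_pos: [277.8, 587.3, 253.9]
tool_rot: [0.72, 0.694, -0.001, 0.0]
ft_force: [0.7, 0.1, 0.5]
grip_width: 0.998
finger_force: 0.0
t 0.9 at [277.8 587.3 253.9] yd -0.036 grip 0.998 F 0.0 ft [0.7 0.1 0.5] shift cm [-58.2  17.    0.4] turn -0.006
```

```bash
python3 -m pendant '[[[-3.8,1.1,0],0,9.5],[[-3.8,1.1,0],0,9.5],[[-3.8,1.1,0],0,9.5],[[-3.8,1.1,0],0,9.5],[[-3.8,1.1,0],0,9.5]]' >/dev/null
python3 -m pendant '[[[-3.8,1.1,0],0,9.5],[[-3.8,1.1,0],0,9.5],[[-3.8,1.1,0],0,9.5],[[-3.8,1.1,0],0,9.5],[[-3.8,1.1,0],0,9.5]]' >/dev/null
python3 -m pendant '[[[-3.8,1.1,0],0,9.5],[[-3.8,1.1,0],0,9.5],[[-3.8,1.1,0],0,9.5],[[-3.8,1.1,0],0,9.5],[[-3.8,1.1,0],0,9.5]]'
python3 go.py 586 -45.5 250 -0.03
```

```text
time_s: 2.18
eef_pos: [424.9, 10.8, 254.5]
tool_rot: [0.718, 0.696, 0.0, 0.0]
ft_force: [1.6, -0.4, 0.3]
grip_width: 1.001
finger_force: 0.0
t 2.2 at [424.9  10.8 254.5] yd -0.031 grip 1.001 F 0.0 ft [ 1.6 -0.4  0.3] shift cm [-5.2 16.3  0.5] turn -0.001
```

```bash
python3 -m pendant '[[[-1.04,3.26,0],0,9.5],[[-1.04,3.26,0],0,9.5],[[-1.04,3.26,0],0,9.5],[[-1.04,3.26,0],0,9.5],[[-1.04,3.26,0.1],0,9.5]]' >/dev/null
python3 -m pendant '[[[0,0,0],0,9.5],[[0,0,0],0,9.5]]'
python3 go.py 586 -45.5 165 -0.03
python3 - <<'E'
from h import *
t=grab('top','top1');s=grab('side','side1')
a=cv2.resize(t[140:240,230:350],None,fx=3.3,fy=3.3);b=cv2.resize(s[60:220,210:370],None,fx=2.06,fy=2.06)
cv2.imwrite('pics/v1.png',np.hstack([a[:330],b[:330]]))
E
```

```text
time_s: 2.77
eef_pos: [586.8, -44.8, 251.6]
tool_rot: [0.718, 0.696, -0.001, -0.002]
ft_force: [-0.2, 0.2, -1.0]
grip_width: 1.002
finger_force: 0.0
t 2.8 at [586.8 -44.8 251.6] yd -0.032 grip 1.002 F 0.0 ft [-0.2  0.2 -1. ] shift cm [-0.1 -0.1  8.7] turn -0.002
```

View pics/v1.png

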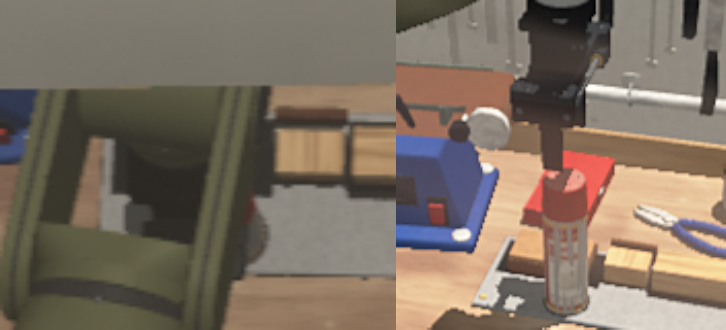

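```bash
python3 - <<'E'
from h import *
for P in [(533,-43,252),(640,-46,252),(586,-45.5,208),(586,-45.5,8)]:
    u=np.array(proj('side',P));print(u,(u-[210,60])*2.06+[396,0])
E
```

```text
[285.5 143.3] [551.5 171.6]
[297.1 120.1] [575.4 123.9]
[292.1 146.4] [565.2 178. ]
[293.2 205.9] [567.4 300.6]
```

```bash
python3 -m pendant '[[[0,0,2],0,9.5],[[0,0,2],0,9.5],[[0,0,2],0,9.5],[[0,0,1.5],0,9.5],[[0,0,1],0,9.5]]' 15
python3 -m pendant '[[[0,0,0],0,6.5],[[0,0,0],0,5.0],[[0,0,0],0,5.0],[[0,0,0],0,5.0],[[0,0,0],0,5.0]]' 15
python3 -m pendant '[[[0,0,0],0,5.0],[[0,0,0],0,5.0],[[0,0,0],0,5.0],[[0,0,0],0,5.0],[[0,0,0],0,5.0]]' 15
python3 go.py 586 -45.5 165 -0.03
```

```text
time_s: 3.28
eef_pos: [584.6, -43.5, 167.4]
tool_rot: [0.718, 0.696, -0.0, -0.001]
ft_force: [0.1, 0.4, 0.0]
grip_width: 1.0
finger_force: 0.0
time_s: 3.7
eef_pos: [587.2, -44.4, 170.2]
tool_rot: [0.718, 0.696, 0.001, 0.001]
ft_force: [0.1, 0.2, -0.7]
grip_width: 0.707
finger_force: 0.0
time_s: 4.12
eef_pos: [586.7, -44.4, 169.4]
tool_rot: [0.718, 0.696, 0.0, 0.0]
ft_force: [-2.6, 0.7, 3.1]
grip_width: 0.595
finger_force: 15.0
t 4.1 at [586.7 -44.4 169.4] yd -0.031 grip 0.595 F 15.0 ft [-2.6  0.7  3.1] shift cm [-0.1 -0.1  0.4] turn -0.001
```

```bash
python3 -m pendant '[[[0,0,-0.5],0,5.0],[[0,0,-1],0,5.0],[[0,0,-1.5],0,5.0],[[0,0,-1.5],0,5.0],[[0,0,-1.5],0,5.0]]' 25
python3 -m pendant '[[[0,0,0],0,5.0],[[0,0,0],0,5.0]]'
python3 go.py 439 -346 230 -0.03
```

```text
time_s: 4.53
eef_pos: [586.1, -44.2, 228.7]
tool_rot: [0.718, 0.696, -0.0, -0.001]
ft_force: [0.2, 0.3, -4.6]
grip_width: 0.592
finger_force: 25.0
time_s: 4.7
eef_pos: [586.9, -44.4, 229.4]
tool_rot: [0.718, 0.696, 0.001, 0.001]
ft_force: [-1.1, -0.6, -2.8]
grip_width: 0.592
finger_force: 25.0
t 4.7 at [586.9 -44.4 229.4] yd -0.031 grip 0.592 F 25.0 ft [-1.1 -0.6 -2.8] shift cm [-30.6 -13.9  -0.1] turn -0.001
```

Carried (−2.8 N ≈ can's weight). Go to the mat's right end with gentle ramps.

```bash
python3 -m pendant '[[[-0.8,-0.4,0],0,5.0],[[-1.6,-0.7,0],0,5.0],[[-2.4,-1.1,0],0,5.0],[[-2.9,-1.3,0],0,5.0],[[-2.9,-1.3,0],0,5.0]]' >/dev/null
python3 -m pendant '[[[-2.9,-1.3,0],0,5.0],[[-2.9,-1.3,0],0,5.0],[[-2.9,-1.3,0],0,5.0],[[-2.9,-1.3,0],0,5.0],[[-2.9,-1.3,0],0,5.0]]' >/dev/null
python3 -m pendant '[[[-2.4,-1.1,0],0,5.0],[[-1.6,-0.7,0],0,5.0],[[-1,-0.4,0],0,5.0],[[-0.4,-0.2,0],0,5.0],[[0,0,0],0,5.0]]'
python3 go.py 439 -346 166.5 -0.03
```

```text
time_s: 5.95
eef_pos: [439.3, -345.1, 227.6]
tool_rot: [0.718, 0.696, 0.0, -0.001]
ft_force: [-0.1, 0.0, -3.2]
grip_width: 0.591
finger_force: 25.0
t 6.0 at [ 439.3 -345.1  227.6] yd -0.032 grip 0.591 F 25.0 ft [-0.1  0.  -3.2] shift cm [-0.1 -0.   6.1] turn -0.002
```

```bash
python3 -m pendant '[[[0,0,1],0,5.0],[[0,0,1.8],0,5.0],[[0,0,1.8],0,5.0],[[0,0,0.8],0,5.0],[[0,0,0.3],0,5.0]]'
python3 -m pendant '[[[0,0,0.15],0,5.0],[[0,0,0.15],0,5.0],[[0,0,0.1],0,5.0],[[0,0,0],0,5.0]]'
python3 go.py 439 -346 165.4 -0.03
```

```text
time_s: 6.37
eef_pos: [439.5, -342.9, 168.7]
tool_rot: [0.717, 0.697, 0.0, -0.002]
ft_force: [0.3, -0.1, -3.1]
grip_width: 0.594
finger_force: 25.0
time_s: 6.7
eef_pos: [440.6, -345.2, 168.6]
tool_rot: [0.718, 0.696, 0.0, 0.001]
ft_force: [0.1, 0.7, -3.7]
grip_width: 0.594
finger_force: 25.0
t 6.7 at [ 440.6 -345.2  168.6] yd -0.031 grip 0.594 F 25.0 ft [ 0.1  0.7 -3.7] shift cm [-0.1 -0.1  0.3] turn -0.001
```

```bash
for i in 1; do python3 -m pendant '[[[0,0,0.15],0,5.0],[[0,0,0.1],0,5.0],[[0,0,0],0,5.0]]' |grep -E 'eef|ft'; python3 -m pendant '[[[0,0,0.1],0,5.0],[[0,0,0],0,5.0]]'|grep -E 'eef|ft'; fi 2>/dev/null; done
python3 go.py 439 -346 165.4 -0.03
```

```text
bash: syntax error near unexpected token `fi'
bash: `for i in 1; do python3 -m pendant '[[[0,0,0.15],0,5.0],[[0,0,0.1],0,5.0],[[0,0,0],0,5.0]]' |grep -E 'eef|ft'; python3 -m pendant '[[[0,0,0.1],0,5.0],[[0,0,0],0,5.0]]'|grep -E 'eef|ft'; fi 2>/dev/null; done'
```

```bash
python3 -m pendant '[[[0,0,0.15],0,5.0],[[0,0,0.1],0,5.0],[[0,0,0],0,5.0]]' |grep -E 'eef|ft'
python3 -m pendant '[[[0,0,0.1],0,5.0],[[0,0,0],0,5.0]]'|grep -E 'eef|ft'
python3 go.py 439 -346 165.4 -0.03
```

```text
eef_pos: [440.2, -345.1, 165.4]
ft_force: [0.3, 0.7, -3.3]
eef_pos: [440.3, -345.3, 165.4]
ft_force: [-2.1, -0.2, 2.5]
t 7.1 at [ 440.3 -345.3  165.4] yd -0.031 grip 0.589 F 25.0 ft [-2.1 -0.2  2.5] shift cm [-0.1 -0.1 -0. ] turn -0.001
```

```bash
python3 -m pendant '[[[0,0,0],0,6.0],[[0,0,0],0,6.5],[[0,0,0],0,7.0],[[0,0,0],0,8.0],[[0,0,0],0,8.0]]' |grep -E 'ft|grip'
python3 -m pendant '[[[0,0,-0.5],0,8.0],[[0,0,-1.5],0,8.0],[[0,0,-2.5],0,8.0],[[0,0,-2.5],0,8.0],[[0,0,-1.5],0,8.0]]' |grep -E 'eef|ft|grip'
python3 go.py 653 -222 250 -0.03
python3 - <<'E'
from h import *
grab('side','side2')
E
```

```text
ft_force: [0.0, -0.1, -0.3]
grip_width: 0.81
eef_pos: [440.8, -345.5, 252.5]
ft_force: [0.4, -0.0, 0.7]
grip_width: 0.841
t 8.0 at [ 440.8 -345.5  252.5] yd -0.031 grip 0.841 F 0.0 ft [ 0.4 -0.   0.7] shift cm [13.  20.8  0.2] turn -0.001
```

View pics/side2.png

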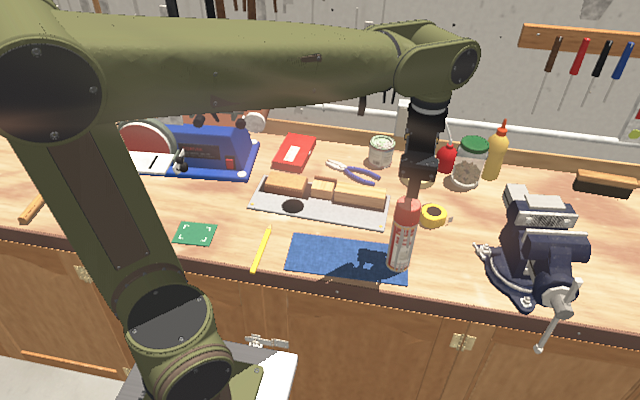

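```bash
python3 -m pendant '[[[1.0,1.6,0],0,7.5],[[1.9,3.0,0],0,7.5],[[1.9,3.0,0],0,7.5],[[1.9,3.0,0],0,7.5],[[1.9,3.0,0],0,7.5]]' >/dev/null
python3 -m pendant '[[[1.9,3.0,0],0,7.5],[[1.6,2.6,1],0,7.5],[[0.9,1.6,2],0,7.5],[[0,0,3],0,7.5],[[0,0,3],0,7.5]]'|grep -E 'eef|ft|grip'
python3 go.py 653 -222 14 -0.03
python3 - <<'E'
from h import *
s=cv2.imread('pics/side2.png')
c=big(mask(s,(0,0,0),(180,255,60),(278,195,306,218)));e=cv2.fitEllipse(c);print('can inlay',e,cast('side',e[0],8))
E
```

```text
eef_pos: [653.6, -220.5, 158.4]
ft_force: [-0.4, -0.3, -0.4]
grip_width: 0.786
t 8.8 at [ 653.6 -220.5  158.4] yd -0.029 grip 0.786 F 0.0 ft [-0.4 -0.3 -0.4] shift cm [-0.1 -0.1 14.4] turn 0.001
can inlay ((290.6452331542969, 211.99998474121094), (0.0012330942554399371, 7.853802680969238), 90.00477600097656) [560.1 -44.6   8. ]
```

```bash
python3 -m pendant '[[[0,0,3],0,7.5],[[0,0,3],0,7.5],[[0,0,2.5],0,7.5],[[0,0,2],0,7.5],[[0,0,1],0,7.5]]'|grep -E 'eef|ft'
python3 -m pendant '[[[-0.1,0,1.2],0,7.5],[[0,0,1.0],0,7.5],[[0,0,0.5],0,7.5],[[0,0,0],0,7.5]]'|grep -E 'eef|ft'
python3 go.py 653 -222 14 -0.03
python3 - <<'E'
from h import *
t=grab('top','top3');s=grab('side','side3')
a=cv2.resize(t[150:240,250:400],None,fx=2.6,fy=2.6);b=cv2.resize(s[100:260,240:400],None,fx=2.5,fy=2.5)
z=np.zeros((400,400+a.shape[1],3),np.uint8);z[:a.shape[0],:a.shape[1]]=a;z[:,a.shape[1]:]=b
cv2.imwrite('pics/v3.png',z)
E
```

```text
eef_pos: [649.5, -220.3, 39.4]
ft_force: [-1.1, 0.0, 0.1]
eef_pos: [651.6, -222.3, 16.3]
ft_force: [-0.4, -0.2, -0.5]
t 9.6 at [ 651.6 -222.3   16.3] yd -0.031 grip 0.786 F 0.0 ft [-0.4 -0.2 -0.5] shift cm [0.  0.1 0.2] turn -0.001
```

View pics/v3.png

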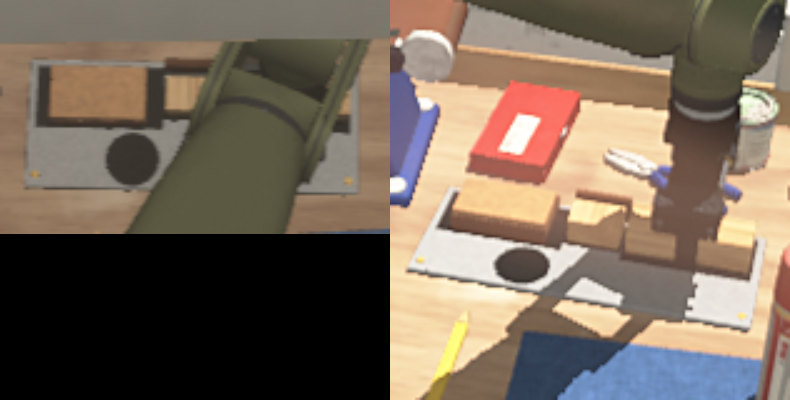

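```bash
python3 -m pendant '[[[0,0,0],0,5.5],[[0,0,0],0,4],[[0,0,0],0,3.5],[[0,0,0],0,3.5],[[0,0,0],0,3.5]]' 15 >/dev/null
python3 -m pendant '[[[0,0,0],0,3.5],[[0,0,0],0,3.5],[[0,0,0],0,3.5],[[0,0,0],0,3.5],[[0,0,0],0,3.5]]' 20|grep -E 'eef|ft|grip|fing|rot'
python3 - <<'E'
from h import *
t=cv2.imread('pics/top3.png');s=cv2.imread('pics/side3.png')
for n,im,b in(('top',t,(288,198,312,222)),('side',s,(278,195,306,215))):
    g=cv2.cvtColor(im,6);x0,y0,x1,y1=b;m=np.zeros_like(g);m[y0:y1,x0:x1]=(g[y0:y1,x0:x1]<75)*255;c=big(m);e=cv2.fitEllipse(c);print(n,e,cast(n,e[0],8))
# sanding block top face
for n,im,b in(('top',t,(265,170,310,200)),('side',s,(255,165,310,200))):
    c=big(mask(im,(8,80,100),(20,255,255),b));print(n,cv2.approxPolyDP(c,3,True)[:,0].tolist());r=cv2.minAreaRect(np.array([cast(n,p,40)[:2] for p in c[:,0]],np.float32));print(r)
E
```

```text
eef_pos: [652.1, -222.5, 17.5]
tool_rot: [0.718, 0.696, 0.0, 0.0]
ft_force: [-1.2, 0.7, 2.2]
grip_width: 0.475
finger_force: 20.0
top ((300.49566650390625, 210.8271484375), (18.85091209411621, 19.109905242919922), 30.909353256225586) [588.2 -44.7   8. ]
side ((292.5616149902344, 205.9623260498047), (12.300292015075684, 19.577720642089844), 87.63125610351562) [585.4 -43.8   8. ]
top [[269, 176], [269, 194], [305, 195], [306, 176]]
((659.2614135742188, -7.930423736572266), (110.26435852050781, 63.53200149536133), 89.22447967529297)
side [[265, 173], [269, 175], [264, 183], [267, 191], [302, 197], [304, 190], [309, 190], [309, 169], [305, 170], [305, 165], [299, 174], [272, 169], [271, 165], [270, 169], [275, 170]]
((654.1748046875, -10.193809509277344), (146.11534118652344, 127.8066635131836), 12.121123313903809)
```

```bash
python3 -m pendant '[[[0,0,-0.5],0,3.5],[[0,0,-1.5],0,3.5],[[0,0,-2],0,3.5],[[0,-1,-1],0,3.5],[[0,-2,0],0,3.5]]' >/dev/null
python3 -m pendant '[[[0,-3,0],0,3.5],[[0,-3,0],0,3.5],[[0,-3,0],0,3.5],[[0,-3,0],0,3.5],[[-0.5,-2.5,0],0,3.5]]'|grep -E 'ft|grip'
python3 -m pendant '[[[-0.5,-2,0],0,3.5],[[0,-1.5,0],0,3.5],[[0,-0.8,0],0,3.5],[[0,0,0],0,3.5]]'|grep -E 'ft|grip'
python3 go.py 434 -233 15 -0.03
```

```text
ft_force: [-0.6, -0.7, -1.6]
grip_width: 0.471
ft_force: [-0.7, 0.1, -1.9]
grip_width: 0.472
t 11.7 at [ 432.8 -225.6   67.6] yd -0.032 grip 0.472 F 20.0 ft [-0.7  0.1 -1.9] shift cm [-0.7  0.1  5.3] turn -0.002
```

```bash
python3 -m pendant '[[[-0.4,0,1],0,3.5],[[-0.3,0,1.5],0,3.5],[[0,0,1.5],0,3.5],[[0,0,0.8],0,3.5],[[0,0,0.3],0,3.5]]' >/dev/null
python3 -m pendant '[[[0,0,0.1],0,3.5],[[0,0,0],0,3.5]]'|grep -E 'eef|ft'
python3 -m pendant '[[[0,0,0.1],0,3.5],[[0,0,0.05],0,3.5],[[0,0,0],0,3.5]]'|grep -E 'eef|ft'
python3 go.py 434 -233 13.5 -0.03
```

```text
eef_pos: [434.1, -232.7, 15.2]
ft_force: [0.6, 0.7, -1.3]
eef_pos: [434.0, -232.9, 14.2]
ft_force: [0.1, 0.1, -1.3]
t 12.5 at [ 434.  -232.9   14.2] yd -0.031 grip 0.477 F 20.0 ft [ 0.1  0.1 -1.3] shift cm [-0.  -0.   0.1] turn -0.001
```

```bash
python3 -m pendant '[[[0,0,0.1],0,3.5],[[0,0,0],0,5],[[0,0,0],0,6],[[0,0,0],0,7],[[0,0,0],0,7]]' |grep -E 'ft|grip|eef'
python3 -m pendant '[[[0,0,-0.5],0,7.5],[[0,0,-1.5],0,9],[[0,0,-2.5],0,9.5],[[0,0,-2.5],0,9.5],[[0,0,-1.5],0,9.5]]' |grep -E 'eef|ft|grip'
python3 go.py 660 -7.3 120 -0.03
```

```text
eef_pos: [433.7, -232.7, 12.8]
ft_force: [0.0, 0.2, 1.2]
grip_width: 0.681
eef_pos: [434.6, -233.4, 100.7]
ft_force: [0.6, 0.4, -0.1]
grip_width: 0.983
t 13.3 at [ 434.6 -233.4  100.7] yd -0.031 grip 0.983 F 0.0 ft [ 0.6  0.4 -0.1] shift cm [23.3 21.9 -1.9] turn -0.001
```

```bash
python3 -m pendant '[[[1.4,1.3,-0.5],0,9.5],[[2.7,2.5,-1],0,9.5],[[2.8,2.7,-0.5],0,9.5],[[2.8,2.7,0],0,9.5],[[2.8,2.7,0],0,9.5]]' >/dev/null
python3 -m pendant '[[[2.8,2.6,0],0,9.5],[[2.8,2.6,0],0,9.5],[[2.4,2.4,0],0,9.5],[[1.8,1.6,0],0,9.5],[[1,0.8,0],0,9.5]]' |grep ft
python3 -m pendant '[[[0,0,0],0,9.5],[[0,0,0],0,9.5]]'|grep ft
python3 go.py 659.5 -7.3 14 -0.03
```

```text
ft_force: [0.3, -0.2, -0.7]
ft_force: [0.4, -0.8, -0.7]
t 14.3 at [659.3  -6.7 117.5] yd -0.030 grip 0.999 F 0.0 ft [ 0.4 -0.8 -0.7] shift cm [-0.1  0.  10.3] turn -0.000
```

```bash
python3 -m pendant '[[[0,0,1.5],0,9.5],[[0,0,2.5],0,9.5],[[0,0,2],0,9.5],[[0,0,1.5],0,9.5],[[0,0,1],0,9.5]]'|grep -E 'eef|ft'
python3 -m pendant '[[[0,0,0.8],0,9.5],[[0,0,0.5],0,9.5],[[0,0,0.2],0,9.5],[[0,0,0],0,9.5],[[0,0,0],0,9.5]]'|grep -E 'eef|ft'
python3 -m pendant '[[[0,0,0],0,8],[[0,0,0],0,6.8],[[0,0,0],0,5.5],[[0,0,0],0,5],[[0,0,0],0,5]]' 15 >/dev/null
python3 -m pendant '[[[0,0,0],0,5],[[0,0,0],0,5],[[0,0,0],0,5],[[0,0,0],0,5]]' 20
python3 -m pendant '[[[0,0,0],0,5],[[0,0,0],0,5]]' 20
python3 go.py 432 -99 66 -0.03
```

```text
eef_pos: [657.2, -7.6, 29.5]
ft_force: [-0.4, 0.5, -0.2]
eef_pos: [660.5, -6.6, 18.6]
ft_force: [-0.2, 0.1, 0.0]
time_s: 15.93
eef_pos: [659.7, -6.5, 17.8]
tool_rot: [0.718, 0.696, -0.0, -0.0]
ft_force: [0.2, 0.2, 1.5]
grip_width: 0.649
finger_force: 20.0
time_s: 16.1
eef_pos: [659.7, -6.6, 17.7]
tool_rot: [0.718, 0.696, -0.0, -0.0]
ft_force: [-0.0, 0.8, 0.8]
grip_width: 0.646
finger_force: 20.0
t 16.1 at [659.7  -6.6  17.7] yd -0.031 grip 0.646 F 20.0 ft [-0.   0.8  0.8] shift cm [ -9.9 -22.5  -4.8] turn -0.001
```

```bash
python3 -m pendant '[[[0,0,-0.5],0,5],[[0,0,-1.5],0,5],[[0,0,-2],0,5],[[-0.4,-1,-1],0,5],[[-0.9,-2,0],0,5]]' >/dev/null
python3 -m pendant '[[[-1.2,-3,0],0,5],[[-1.3,-3,0],0,5],[[-1.3,-3,0],0,5],[[-1.3,-3,0],0,5],[[-1.2,-2.8,0],0,5]]'|grep -E 'ft|grip'
python3 -m pendant '[[[-1,-2.3,0],0,5],[[-0.7,-1.6,0],0,5],[[-0.3,-0.8,0],0,5],[[0,0,0],0,5],[[0,0,0],0,5]]'|grep -E 'ft|grip'
python3 go.py 432 -97 15 -0.03
```

```text
ft_force: [-0.5, -0.9, -1.3]
grip_width: 0.655
ft_force: [-0.9, 0.6, -1.1]
grip_width: 0.646
t 17.4 at [432.7 -95.7  68.7] yd -0.032 grip 0.646 F 20.0 ft [-0.9  0.6 -1.1] shift cm [-0.1 -0.1  5.4] turn -0.002
```

```bash
python3 -m pendant '[[[-0.1,0,1],0,5],[[0,0,1.5],0,5],[[0,0,1.5],0,5],[[0,0,0.8],0,5],[[0,0,0.3],0,5]]' >/dev/null
python3 -m pendant '[[[0,0,0.1],0,5],[[0,0,0.1],0,5],[[0,0,0],0,5]]'|grep -E 'eef|ft'
python3 -m pendant '[[[0,0,0.1],0,5],[[0,0,0],0,5],[[0,0,0],0,5]]'|grep -E 'eef|ft'
python3 go.py 432 -97 13.7 -0.03
```

```text
eef_pos: [432.5, -96.6, 15.1]
ft_force: [-0.1, 0.4, -1.7]
eef_pos: [432.1, -96.6, 14.1]
ft_force: [-0.7, -0.8, -0.7]
t 18.3 at [432.1 -96.6  14.1] yd -0.031 grip 0.651 F 20.0 ft [-0.7 -0.8 -0.7] shift cm [-0. -0.  0.] turn -0.001
```

```bash
python3 -m pendant '[[[0,0,0.1],0,5],[[0,0,0],0,6.8],[[0,0,0],0,7.3],[[0,0,0],0,8],[[0,0,0],0,8.5]]' |grep -E 'ft|grip|eef'
python3 -m pendant '[[[0,0,-0.5],0,9],[[0,0,-2],0,9.5],[[0,0,-3],0,9.5],[[0,0,-3],0,9.5],[[0,0,-2.5],0,9.5]]' |grep -E 'eef|ft|grip'
python3 -m pendant '[[[0,0,0],-0.12,9.5],[[0,0,0],-0.12,9.5],[[0,0,0],-0.12,9.5],[[0,0,0],-0.12,9.5],[[0,0,0],-0.12,9.5]]' >/dev/null
python3 -m pendant '[[[0,0,0],-0.12,9.5],[[0,0,0],-0.12,9.5],[[0,0,0],-0.12,9.5],[[0,0,0],-0.12,9.5],[[0,0,0],-0.12,9.5]]' >/dev/null
python3 -m pendant '[[[0,0,0],-0.12,9.5],[[0,0,0],-0.12,9.5],[[0,0,0],-0.12,9.5],[[0,0,0],0,9.5],[[0,0,0],0,9.5]]' |grep rot
python3 go.py 656.5 -114.5 120 1.54
python3 - <<'E'
from h import *
t=grab('top','top4');s=grab('side','side4')
a=cv2.resize(t[150:300,250:430],None,fx=2.2,fy=2.2);b=cv2.resize(s[100:300,240:440],None,fx=2,fy=2)
z=np.zeros((400,400+a.shape[1],3),np.uint8);z[:a.shape[0],:a.shape[1]]=a;z[:,a.shape[1]:]=b
cv2.imwrite('pics/v4.png',z)
E
```

```text
eef_pos: [431.8, -96.5, 12.6]
ft_force: [0.6, -0.5, -0.1]
grip_width: 0.849
eef_pos: [432.1, -96.6, 124.9]
ft_force: [1.1, 0.9, 0.7]
grip_width: 0.999
tool_rot: [0.022, 1.0, 0.0, 0.0]
t 20.4 at [431.8 -96.5 122.8] yd 1.526 grip 1.000 F 0.0 ft [ 0.5 -0.2 -0.5] shift cm [-22.5  -1.1   0.3] turn -0.014
```

View pics/v4.png

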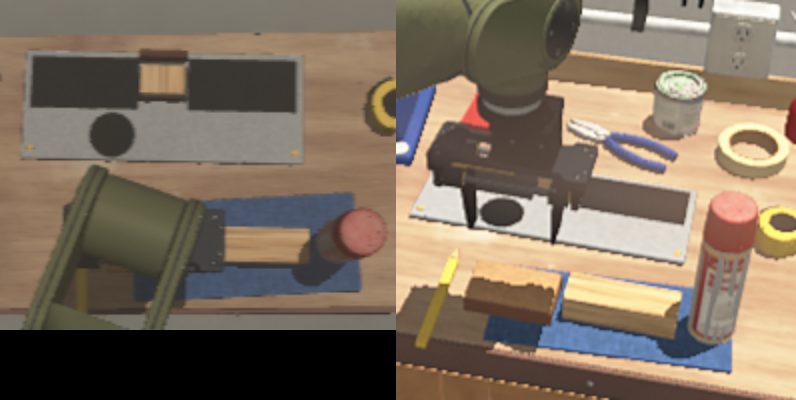

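```bash
python3 -m pendant '[[[-1.5,-0.1,0],-0.014,9.5],[[-3,-0.15,0],0,9.5],[[-3.5,-0.15,0],0,9.5],[[-3.5,-0.15,0],0,9.5],[[-3.5,-0.15,0],0,9.5]]' >/dev/null
python3 -m pendant '[[[-3,-0.15,0],0,9.5],[[-2.5,-0.1,0],0,9.5],[[-1.4,-0.1,0],0,9.5],[[-0.6,0,0],0,9.5],[[0,0,0],0,9.5]]' |grep ft
python3 - <<'E'
from h import *
t=cv2.imread('pics/top4.png')
c=big(mask(t,(8,60,110),(30,255,255),(308,174,340,198)));P=c[:,0];print(P.min(0),P.max(0));r=cv2.minAreaRect(np.array([cast('top',p,40)[:2] for p in P],np.float32));print(r)
E
python3 go.py 656 -114.7 17 1.54
```

```text
ft_force: [-0.3, -0.7, 0.3]
[313 179] [334 192]
((657.8225708007812, -114.9104232788086), (61.82399368286133, 39.21749496459961), 89.24170684814453)
t 21.3 at [ 657.1 -113.5  122.3] yd 1.542 grip 1.002 F 0.0 ft [-0.3 -0.7  0.3] shift cm [ 0.1 -0.1 10.5] turn 0.002
```

```bash
python3 -m pendant '[[[0,-0.1,1.5],0,9.5],[[0,0,2.5],0,9.5],[[0,0,2],0,9.5],[[0,0,1.5],0,9.5],[[0,0,1],0,9.5]]'|grep -E 'eef|ft'
python3 -m pendant '[[[0,0,0.9],0,9.5],[[0,0,0.6],0,9.5],[[0,0,0.2],0,9.5],[[0,0,0],0,9.5],[[0,0,0],0,9.5]]'|grep -E 'eef|ft'
python3 -m pendant '[[[0,0,0],0,8],[[0,0,0],0,6.8],[[0,0,0],0,5.5],[[0,0,0],0,5],[[0,0,0],0,5]]' 12 >/dev/null
python3 -m pendant '[[[0,0,0],0,5],[[0,0,0],0,5],[[0,0,0],0,5],[[0,0,0],0,5],[[0,0,0],0,5]]' 15
python3 go.py 432 181 66 1.653
```

```text
eef_pos: [653.8, -114.1, 34.5]
ft_force: [-0.4, -0.1, -0.1]
eef_pos: [657.1, -114.7, 21.6]
ft_force: [0.4, 0.1, -0.3]
time_s: 22.95
eef_pos: [656.4, -114.4, 20.7]
tool_rot: [0.014, 1.0, 0.0, 0.0]
ft_force: [-0.6, 0.6, 0.5]
grip_width: 0.631
finger_force: 15.0
t 22.9 at [ 656.4 -114.4   20.7] yd 1.543 grip 0.631 F 15.0 ft [-0.6  0.6  0.5] shift cm [19.9 31.3 -4.5] turn -0.110
```

```bash
python3 -m pendant '[[[0,0,-0.5],0,5],[[0,0,-1.5],0,5],[[0,0,-2],0,5],[[1,0.4,-2],0,5],[[2,0.8,0],0,5]]' >/dev/null
python3 -m pendant '[[[3,1.2,0],0,5],[[3,1.2,0],0,5],[[3,1.2,0],0,5],[[3,1.2,0],0,5],[[3,1.2,0],0,5]]'|grep -E 'ft|grip'
python3 -m pendant '[[[2.3,0.8,0],0,5],[[1.4,0.8,0],0,5],[[0.7,1,0],0,5],[[0,2,0],0,5],[[0,3,0],0,5]]'|grep -E 'ft|grip'
python3 go.py 432.4 180.8 66 1.651
```

```text
ft_force: [-0.2, 0.8, 0.4]
grip_width: 0.632
ft_force: [0.5, -0.3, -0.9]
grip_width: 0.632
t 24.2 at [437.3  39.5  82.1] yd 1.540 grip 0.632 F 15.0 ft [ 0.5 -0.3 -0.9] shift cm [-0.6 14.1  1.6] turn -0.111
```

```bash
python3 -m pendant '[[[-0.3,3,0],-0.055,5],[[-0.3,3,0],-0.055,5],[[0,3,0],0,5],[[0,2.3,0],0,5],[[0,1.5,0],0,5]]' >/dev/null
python3 -m pendant '[[[0,0.8,0.5],0,5],[[0,0.4,1],0,5],[[0,0,1],0,5],[[0,0,0],0,5],[[0,0,0],0,5]]'|grep -E 'ft|grip'
python3 go.py 432.4 180.8 18 1.651
python3 - <<'E'
from h import *
s=grab('side','side5');t=grab('top','top5')
b=cv2.resize(s[160:270,130:290],None,fx=3,fy=3);cv2.imwrite('pics/v5.png',b)
E
```

```text
ft_force: [-0.5, 0.6, -0.3]
grip_width: 0.628
t 25.0 at [435.  178.3  54.1] yd 1.652 grip 0.628 F 15.0 ft [-0.5  0.6 -0.3] shift cm [0.2 0.3 3.6] turn 0.001
```

View pics/v5.png

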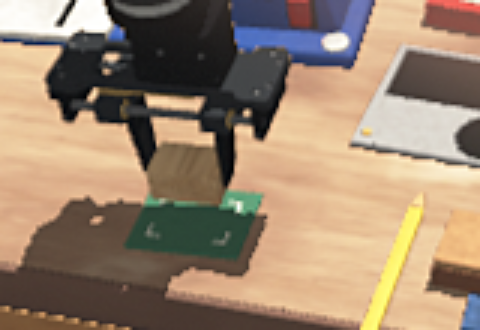

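Offcut held squarely over the pad (crop ~187,175; pad ~195,227). Lower it.

```bash
python3 -m pendant '[[[0.2,0.2,1],0,5],[[0,0.1,1.2],0,5],[[0,0,0.8],0,5],[[0,0,0.3],0,5],[[0,0,0],0,5]]' |grep -E 'eef|ft'
python3 -m pendant '[[[0,0,0.15],0,5],[[0,0,0.1],0,5],[[0,0,0],0,5]]'|grep -E 'eef|ft'
python3 -m pendant '[[[0,0,0.1],0,5],[[0,0,0],0,5]]'|grep -E 'eef|ft'
python3 go.py 432.4 180.8 16.7 1.651
```

```text
eef_pos: [432.9, 181.8, 21.5]
ft_force: [-0.1, -0.2, -1.0]
eef_pos: [434.1, 182.3, 20.5]
ft_force: [0.2, -0.9, -0.3]
eef_pos: [434.0, 182.3, 19.4]
ft_force: [-0.5, 0.1, -0.8]
t 26.0 at [434.  182.3  19.4] yd 1.653 grip 0.630 F 15.0 ft [-0.5  0.1 -0.8] shift cm [ 0.2 -0.1  0.3] turn 0.002
```

```bash
python3 -m pendant '[[[0.15,-0.1,0.1],0,5],[[0,0,0.1],0,5],[[0,0,0],0,5]]'|grep -E 'eef|ft'
python3 -m pendant '[[[0,0,0.1],0,5],[[0,0,0],0,5]]'|grep -E 'eef|ft'
python3 -m pendant '[[[0,0,0],0,6.5],[[0,0,0],0,7],[[0,0,0],0,7.5],[[0,0,0],0,8],[[0,0,0],0,8]]' |grep -E 'ft|grip|eef'
python3 -m pendant '[[[0,0,-0.5],0,8],[[0,0,-1.5],0,8],[[0,0,-2.5],0,8],[[0,0,-2.5],0,8],[[0,0,-2],0,8]]' |grep -E 'eef|ft'
python3 -m pendant '[[[0,-4,0],0.12,8],[[0,-4,0],0.12,8],[[0,-4,0],0.12,8],[[0,-4,0],0.12,8],[[0,-4,0],0.12,8]]' |grep -E 'eef|ft'
python3 go.py 432 -96.6 120 -0.031
python3 - <<'E'
from h import *
s=grab('side','side6');t=grab('top','top6')
z=np.hstack([cv2.resize(s[190:280,150:260],None,fx=3.5,fy=3.5),cv2.resize(t[230:320,180:290],None,fx=3.5,fy=3.5)]);cv2.imwrite('pics/v6.png',z)
E
```

```text
eef_pos: [432.1, 181.0, 16.9]
ft_force: [-0.5, 0.0, -0.4]
eef_pos: [432.5, 181.1, 16.7]
ft_force: [-2.4, -0.9, 4.4]
eef_pos: [432.3, 181.1, 16.0]
ft_force: [0.0, -0.2, 0.0]
grip_width: 0.826
eef_pos: [432.8, 181.2, 108.2]
ft_force: [0.7, -0.2, 0.3]
eef_pos: [401.4, -15.2, 106.9]
ft_force: [0.7, 0.1, 0.5]
t 27.6 at [401.4 -15.2 106.9] yd 1.048 grip 0.842 F 0.0 ft [0.7 0.1 0.5] shift cm [-8.   3.3 -1.3] turn 1.079
```

View pics/v6.png

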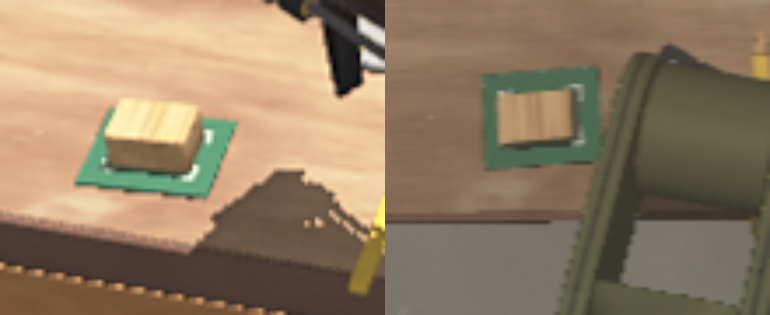

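```bash
python3 -m pendant '[[[0,0,0],0.12,9.5],[[0,0,0],0.12,9.5],[[0,0,0],0.12,9.5],[[0,0,0],0.12,9.5],[[0,0,0],0.12,9.5]]' >/dev/null
python3 -m pendant '[[[0,0,0],0.12,9.5],[[0,0,0],0.12,9.5],[[0,0,0],0.12,9.5],[[0,0,0],0.119,9.5],[[0,0,0],0,9.5]]' >/dev/null
python3 -m pendant '[[[-1.5,0.6,0],0,9.5],[[-2.5,1,0],0,9.5],[[-2.5,1,0],0,9.5],[[-1.5,0.7,0],0,9.5],[[0,0,0],0,9.5]]' |grep ft
python3 go.py 431.9 -96.6 14 -0.031
```

```text
ft_force: [0.0, 0.2, 0.4]
t 29.0 at [433.7 -96.2 106.8] yd -0.025 grip 1.002 F 0.0 ft [0.  0.2 0.4] shift cm [-0.  -0.2  9.3] turn 0.006
```

```bash
python3 -m pendant '[[[0,-0.15,1.5],0.006,9.5],[[0,0,2.5],0,9.5],[[0,0,2],0,9.5],[[0,0,1.5],0,9.5],[[0,0,0.8],0,9.5]]'>/dev/null
python3 -m pendant '[[[0,0,0.5],0,9.5],[[0,0,0.3],0,9.5],[[0,0,0],0,9.5],[[0,0,0],0,9.5]]'|grep -E 'eef|ft'
python3 -m pendant '[[[0,0,0],0,8],[[0,0,0],0,6.8],[[0,0,0],0,5.5],[[0,0,0],0,5],[[0,0,0],0,5]]' 15 >/dev/null
python3 -m pendant '[[[0,0,0],0,5],[[0,0,0],0,5],[[0,0,0],0,5],[[0,0,0],0,5],[[0,0,0],0,5]]' 20
python3 go.py 659.7 -6.6 66 -0.031
```

```text
eef_pos: [431.5, -94.5, 16.0]
ft_force: [-0.5, 0.7, 0.3]
time_s: 30.57
eef_pos: [431.0, -94.4, 15.3]
tool_rot: [0.718, 0.696, 0.0, 0.0]
ft_force: [0.1, 0.4, 1.4]
grip_width: 0.648
finger_force: 20.0
t 30.6 at [431.  -94.4  15.3] yd -0.032 grip 0.648 F 20.0 ft [0.1 0.4 1.4] shift cm [ 9.5 22.6 -5.1] turn -0.001
```

```bash
python3 -m pendant '[[[0,0,-0.5],0,5],[[0,0,-1.5],0,5],[[0,0,-2],0,5],[[0.4,1,-1],0,5],[[0.9,2,0],0,5]]' >/dev/null
python3 -m pendant '[[[1.2,3,0],0,5],[[1.3,3,0],0,5],[[1.3,3,0],0,5],[[1.3,3,0],0,5],[[1.2,2.8,0],0,5]]'|grep -E 'ft|grip'
python3 -m pendant '[[[1,2.3,0],0,5],[[0.7,1.6,0],0,5],[[0.3,0.8,0],0,5],[[0,0,0],0,5],[[0,0,0],0,5]]'|grep -E 'ft|grip'
python3 go.py 659.7 -4.4 20 -0.031
```

```text
ft_force: [-0.5, -0.4, -0.9]
grip_width: 0.651
ft_force: [0.4, -0.1, -0.1]
grip_width: 0.652
t 31.8 at [658.   -5.7  64.7] yd -0.032 grip 0.652 F 20.0 ft [ 0.4 -0.1 -0.1] shift cm [0.1 0.2 4.5] turn -0.001
```

```bash
python3 -m pendant '[[[0.1,0.15,1],0,5],[[0,0,1.5],0,5],[[0,0,1.2],0,5],[[0,0,0.5],0,5],[[0,0,0],0,5]]' >/dev/null
python3 -m pendant '[[[0,0,0.1],0,5],[[0,0,0],0,5],[[0,0,0],0,5]]'|grep -E 'eef|ft'
python3 -m pendant '[[[0,0,0.1],0,5],[[0,0,0],0,5],[[0,0,0],0,5]]'|grep -E 'eef|ft'
python3 go.py 659.7 -4.4 19.3 -0.03
```

```text
eef_pos: [660.5, -4.7, 22.4]
ft_force: [-0.1, -0.0, -0.5]
eef_pos: [660.4, -4.7, 21.3]
ft_force: [-0.6, 0.3, -1.3]
t 32.7 at [660.4  -4.7  21.3] yd -0.032 grip 0.651 F 20.0 ft [-0.6  0.3 -1.3] shift cm [ 0.  -0.1  0.2] turn -0.002
```

```bash
python3 -m pendant '[[[0,-0.05,0.1],0,5],[[0,0,0.1],0,5],[[0,0,0],0,5]]'|grep -E 'eef|ft'
python3 -m pendant '[[[0,0,0],0,6.8],[[0,0,0],0,7.3],[[0,0,0],0,8],[[0,0,0],0,8.5],[[0,0,0],0,8.5]]' |grep -E 'ft|grip|eef'
python3 -m pendant '[[[0,0,-0.5],0,9],[[0,0,-2],0,9],[[0,0,-3],0,9],[[0,0,-3],0,8],[[0,0,-1],0,7.5]]' |grep -E 'eef|ft|grip'
python3 -m pendant '[[[-1.4,-1.3,0],0,7.5],[[-2.7,-2.5,0],0,7.5],[[-2.8,-2.7,0],0,7.5],[[-2.8,-2.7,0],0,7.5],[[-2.8,-2.7,0],0,7.5]]' >/dev/null
python3 -m pendant '[[[-2.8,-2.6,0],0,7.5],[[-2.8,-2.6,0],0,7.5],[[-2.4,-2.4,0],0,7.5],[[-1.8,-1.6,0],0,7.5],[[-1,-0.8,0],0,7.5]]' >/dev/null
python3 -m pendant '[[[0,0,0],0,7.5],[[0,0,0],0,7.5]]'|grep ft
python3 go.py 433.7 -232.7 14 -0.03
```

```text
eef_pos: [659.9, -4.7, 19.3]
ft_force: [0.5, 0.2, 1.2]
eef_pos: [659.8, -4.7, 19.2]
ft_force: [-0.9, -0.2, 0.1]
grip_width: 0.88
eef_pos: [662.7, -4.9, 120.1]
ft_force: [1.6, 0.5, 1.4]
grip_width: 0.856
ft_force: [0.2, -0.6, -0.1]
t 34.8 at [ 433.2 -230.7  114.1] yd -0.034 grip 0.791 F 0.0 ft [ 0.2 -0.6 -0.1] shift cm [-0.2  0.1 10. ] turn -0.004
```

```bash
python3 -m pendant '[[[-0.2,0.05,1.5],0,7.5],[[0,0,2.5],0,7.5],[[0,0,2.5],0,7.5],[[0,0,1.8],0,7.5],[[0,0,1],0,7.5]]'|grep -E 'eef|ft'
python3 -m pendant '[[[0,0,0.5],0,7.5],[[0,0,0.1],0,7.5],[[0,0,0],0,7.5],[[0,0,0],0,7.5]]'|grep -E 'eef|ft'
python3 -m pendant '[[[0,0,0],0,5.5],[[0,0,0],0,4],[[0,0,0],0,3.5],[[0,0,0],0,3.5],[[0,0,0],0,3.5]]' 15 >/dev/null
python3 -m pendant '[[[0,0,0],0,3.5],[[0,0,0],0,3.5],[[0,0,0],0,3.5],[[0,0,0],0,3.5],[[0,0,0],0,3.5]]' 20|grep -E 'eef|ft|grip|fing|rot'
python3 go.py 652.1 -222.5 66 -0.031
```

```text
eef_pos: [433.1, -230.6, 18.4]
ft_force: [0.0, 1.1, 0.1]
eef_pos: [435.0, -233.0, 16.5]
ft_force: [0.2, -0.6, -0.3]
eef_pos: [434.0, -232.7, 15.3]
tool_rot: [0.718, 0.696, -0.0, 0.0]
ft_force: [-0.5, 1.0, 1.4]
grip_width: 0.47
finger_force: 20.0
t 36.4 at [ 434.  -232.7   15.3] yd -0.032 grip 0.470 F 20.0 ft [-0.5  1.   1.4] shift cm [ 1.7 21.8 -5.1] turn -0.001
```

```bash
python3 -m pendant '[[[0,0,-0.5],0,3.5],[[0,0,-1.5],0,3.5],[[0,0,-2],0,3.5],[[0.1,1,-1],0,3.5],[[0.2,2,0],0,3.5]]' >/dev/null
python3 -m pendant '[[[0.2,3,0],0,3.5],[[0.2,3,0],0,3.5],[[0.2,3,0],0,3.5],[[0.2,3,0],0,3.5],[[0.2,2.5,0],0,3.5]]'|grep -E 'ft|grip'
python3 -m pendant '[[[0.2,2,0],0,3.5],[[0.1,1.5,0],0,3.5],[[0,0.8,0],0,3.5],[[0,0,0],0,3.5],[[0,0,0],0,3.5]]'|grep -E 'ft|grip'
python3 go.py 652.1 -222.5 19.3 -0.031
```

```text
ft_force: [0.2, 0.5, -0.9]
grip_width: 0.473
ft_force: [0.8, 0.5, -0.8]
grip_width: 0.469
t 37.6 at [ 652.  -223.3   64.5] yd -0.032 grip 0.469 F 20.0 ft [ 0.8  0.5 -0.8] shift cm [0.1 0.  4.5] turn -0.001
```

```bash
python3 -m pendant '[[[0.1,0,1],0,3.5],[[0,0,1.5],0,3.5],[[0,0,1.2],0,3.5],[[0,0,0.5],0,3.5],[[0,0,0],0,3.5]]' >/dev/null
python3 -m pendant '[[[0,0,0.1],0,3.5],[[0,0,0.1],0,3.5],[[0,0,0],0,3.5]]'|grep -E 'eef|ft'
python3 -m pendant '[[[0,0,0.1],0,3.5],[[0,0,0],0,3.5],[[0,0,0],0,3.5]]'|grep -E 'eef|ft'
python3 go.py 652.1 -222.5 19.3 -0.03
```

```text
eef_pos: [652.4, -222.6, 21.1]
ft_force: [0.8, -0.5, -0.6]
eef_pos: [652.4, -222.6, 20.3]
ft_force: [-0.4, 0.5, -1.9]
t 38.6 at [ 652.4 -222.6   20.3] yd -0.032 grip 0.475 F 20.0 ft [-0.4  0.5 -1.9] shift cm [ 0.  -0.   0.1] turn -0.002
```

```bash
python3 -m pendant '[[[0,0,0.1],0,3.5],[[0,0,0.05],0,3.5],[[0,0,0],0,3.5]]'|grep -E 'eef|ft'
python3 -m pendant '[[[0,0,0],0,5.2],[[0,0,0],0,6],[[0,0,0],0,7],[[0,0,0],0,7.3],[[0,0,0],0,7.3]]' |grep -E 'ft|grip|eef'
python3 -m pendant '[[[0,0,-0.5],0,7.3],[[0,0,-2],0,7.3],[[0,0,-3],0,8],[[0,0,-3.5],0,9],[[0,0,-3.5],0,9.5]]' |grep -E 'eef|ft|grip'
python3 -m pendant '[[[0,0,-3.5],0,9.5],[[0,0,-3.5],0,9.5],[[0,0,-3],0,9.5],[[0,0,-1.2],0,9.5],[[0,0,0],0,9.5]]' |grep -E 'eef|ft'
python3 go.py 440.3 -345.3 252 -0.031
```

```text
eef_pos: [652.6, -222.7, 19.3]
ft_force: [-1.3, 0.5, 1.9]
eef_pos: [652.3, -222.5, 18.6]
ft_force: [-0.5, -0.0, -0.6]
grip_width: 0.745
eef_pos: [651.7, -222.3, 144.5]
ft_force: [0.4, -0.4, -0.3]
grip_width: 0.925
eef_pos: [654.1, -223.3, 261.0]
ft_force: [-0.3, 0.3, 1.2]
t 40.1 at [ 654.1 -223.3  261. ] yd -0.032 grip 1.000 F 0.0 ft [-0.3  0.3  1.2] shift cm [-12.9 -21.    0.9] turn -0.001
```

```bash
python3 -m pendant '[[[-1.0,-1.6,0],0,9.5],[[-1.9,-3.0,0],0,9.5],[[-1.9,-3.0,0],0,9.5],[[-1.9,-3.0,0],0,9.5],[[-1.9,-3.0,0],0,9.5]]' >/dev/null
python3 -m pendant '[[[-1.9,-3.0,0],0,9.5],[[-1.5,-2.4,0],0,9.5],[[-0.9,-1.5,0],0,9.5],[[0,0,0],0,9.5],[[0,0,0],0,9.5]]'|grep -E 'ft'
python3 go.py 440.3 -345.3 166 -0.031
python3 - <<'E'
from h import *
s=grab('side','side7');cv2.imwrite('pics/v7.png',cv2.resize(s[120:300,240:460],None,fx=3,fy=3))
print([ (np.array(proj('side',P))-[240,120])*3 for P in [(440.3,-345.3,204),(440.3,-345.3,4)]])
E
```

```text
ft_force: [-0.1, -0.1, 0.1]
t 40.9 at [ 442.2 -344.6  253.1] yd -0.034 grip 0.999 F 0.0 ft [-0.1 -0.1  0.1] shift cm [-0.1 -0.2  8.7] turn -0.003
[array([507.8, 247.1]), array([472.2, 429.3])]
```

View pics/v7.png

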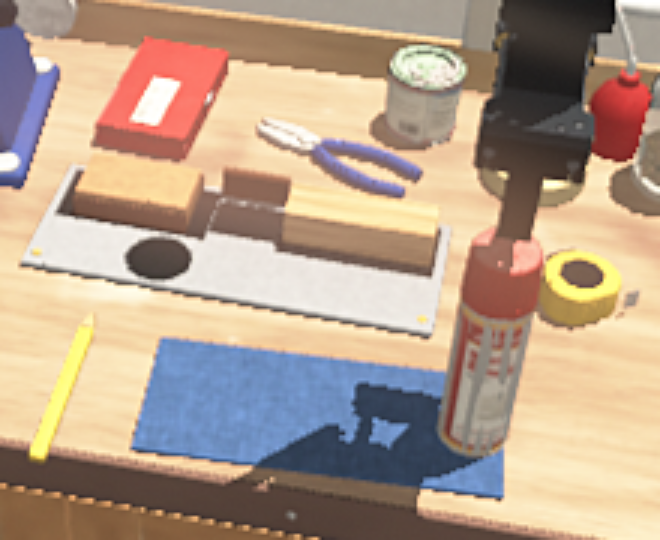

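```bash
python3 -m pendant '[[[-0.05,-0.15,2],0,9.5],[[0,0,2],0,9.5],[[0,0,2],0,9.5],[[0,0,1.5],0,9.5],[[0,0,0.8],0,9.5]]' 15 >/dev/null
python3 -m pendant '[[[0,0,0],0,9],[[0,0,0],0,8],[[0,0,0],0,6.5],[[0,0,0],0,5.0],[[0,0,0],0,5.0]]' 15 >/dev/null
python3 -m pendant '[[[0,0,0],0,5.0],[[0,0,0],0,5.0],[[0,0,0],0,5.0],[[0,0,0],0,5.0],[[0,0,0],0,5.0]]' 25|grep -E 'ft|grip|eef'
python3 go.py 440.3 -345.3 166 -0.031
python3 -m pendant '[[[0,0,-0.5],0,5.0],[[0,0,-1],0,5.0],[[0,0,-1.5],0,5.0],[[0,0,-1.5],0,5.0],[[0,0,-1.5],0,5.0]]' 25 >/dev/null
python3 -m pendant '[[[0,0,0],0,5.0],[[0,0,0],0,5.0]]'|grep -E 'ft|grip'
python3 go.py 586.7 -44.4 230 -0.031
```

```text
eef_pos: [441.8, -345.7, 173.4]
ft_force: [-1.3, -0.6, 4.6]
grip_width: 0.593
t 42.2 at [ 441.8 -345.7  173.4] yd -0.032 grip 0.593 F 25.0 ft [-1.3 -0.6  4.6] shift cm [ 0.  -0.1  0.7] turn -0.001
ft_force: [-0.7, 0.5, -4.1]
grip_width: 0.594
t 42.8 at [ 442.2 -345.6  233.4] yd -0.032 grip 0.594 F 24.9 ft [-0.7  0.5 -4.1] shift cm [30.6 13.5  0.3] turn -0.001
```

```bash
python3 -m pendant '[[[0.8,0.4,0],0,5.0],[[1.6,0.7,0],0,5.0],[[2.4,1.1,0],0,5.0],[[2.9,1.2,0],0,5.0],[[2.9,1.2,0],0,5.0]]' >/dev/null
python3 -m pendant '[[[2.9,1.2,0],0,5.0],[[2.9,1.3,0],0,5.0],[[2.9,1.3,0],0,5.0],[[2.9,1.3,0],0,5.0],[[2.9,1.3,0],0,5.0]]' >/dev/null
python3 -m pendant '[[[2.4,1.1,0],0,5.0],[[1.6,0.7,0],0,5.0],[[1,0.4,0],0,5.0],[[0.4,0.2,0],0,5.0],[[0,0,0],0,5.0]]' >/dev/null
python3 -m pendant '[[[0,0,0],0,5.0],[[0,0,0],0,5.0]]'|grep -E 'ft|grip'
python3 go.py 586.7 -44.4 178.5 -0.031
```

```text
ft_force: [0.3, -0.8, -2.6]
grip_width: 0.591
t 44.2 at [585.  -45.7 232.4] yd -0.033 grip 0.591 F 24.9 ft [ 0.3 -0.8 -2.6] shift cm [0.1 0.2 5.4] turn -0.002
```

```bash
python3 -m pendant '[[[0.12,0.15,1],0,5.0],[[0,0,1.8],0,5.0],[[0,0,1.6],0,5.0],[[0,0,0.6],0,5.0],[[0,0,0.2],0,5.0]]' >/dev/null
python3 -m pendant '[[[0,0,0],0,5.0],[[0,0,0],0,5.0],[[0,0,0],0,5.0]]'|grep -E 'eef|ft'
python3 -m pendant '[[[0,0,0.1],0,5.0],[[0,0,0],0,5.0],[[0,0,0],0,5.0]]'|grep -E 'eef|ft'
python3 go.py 586.7 -44.4 177.4 -0.031
```

```text
eef_pos: [587.8, -43.9, 182.0]
ft_force: [0.0, -0.7, -3.4]
eef_pos: [587.2, -43.7, 180.1]
ft_force: [0.0, -0.2, -2.9]
t 45.1 at [587.2 -43.7 180.1] yd -0.032 grip 0.590 F 24.9 ft [ 0.  -0.2 -2.9] shift cm [-0.1 -0.1  0.3] turn -0.001
```

```bash
python3 -m pendant '[[[-0.05,-0.05,0.1],0,5.0],[[0,0,0.1],0,5.0],[[0,0,0],0,5.0]]'|grep -E 'eef|ft'
python3 -m pendant '[[[0,0,0.1],0,5.0],[[0,0,0],0,5.0]]'|grep -E 'eef|ft'
python3 go.py 586.7 -44.4 177.4 -0.031
```

```text
eef_pos: [586.4, -44.1, 177.5]
ft_force: [-0.1, 1.1, -2.7]
eef_pos: [586.6, -44.2, 177.4]
ft_force: [-1.0, -0.1, 1.3]
t 45.5 at [586.6 -44.2 177.4] yd -0.032 grip 0.592 F 25.0 ft [-1.  -0.1  1.3] shift cm [-0.  0.  0.] turn -0.001
```

Contact. Release, lift, back off toward the robot, and check.

```bash
python3 -m pendant '[[[0,0,0],0,6.0],[[0,0,0],0,6.5],[[0,0,0],0,7.0],[[0,0,0],0,8.0],[[0,0,0],0,8.5]]' |grep -E 'ft|grip'
python3 -m pendant '[[[0,0,-0.5],0,8.5],[[0,0,-1.5],0,8.5],[[0,0,-2.5],0,8.5],[[0,0,-2.5],0,8.5],[[0,0,-2],0,8.5]]' |grep -E 'eef|ft'
python3 -m pendant '[[[-1,-1.5,0],0,8.5],[[-3,-2.5,0],0,8.5],[[-3.3,-2,0],0,8.5],[[-3.5,-1.5,0],0,8.5],[[-3.5,-1,0],0,8.5]]' >/dev/null
python3 -m pendant '[[[-3.5,-1,0],0,8.5],[[-3.5,-1,0],0,8.5],[[-3.5,-1,0],0,8.5],[[-3.5,-1,0],0,8.5],[[-3.5,-1,0],0,8.5]]' >/dev/null
python3 -m pendant '[[[-2,0,0],0,8.5],[[0,0,0],0,8.5],[[0,0,0],0,8.5],[[0,0,0],0,8.5],[[0,0,0],0,8.5]]'
python3 - <<'E'
from h import *
t=grab('top','top8');s=grab('side','side8')
a=cv2.resize(t[150:300,200:400],None,fx=2,fy=2);b=cv2.resize(s[120:270,160:360],None,fx=2,fy=2)
cv2.imwrite('pics/v8.png',np.hstack([a,b]))
t0=cv2.imread('pics/top0.png');s0=cv2.imread('pics/side0.png')
for n,A,B,(x0,y0,x1,y1) in (('sand',t0,t,(266,174,285,196)),('pine',t0,t,(340,175,384,197)),('can',t0,t,(280,185,312,223)),('can s',s0,s,(275,138,308,216)),('pine s',s0,s,(330,180,388,212))):
    P=A[y0-6:y1+6,x0-6:x1+6];r=cv2.matchTemplate(P,B[y0:y1,x0:x1],cv2.TM_CCOEFF_NORMED);_,v,_,l=cv2.minMaxLoc(r);print(n,round(v,3),'moved px',6-l[0],6-l[1])
E
```

```text
ft_force: [0.4, 0.4, -0.2]
grip_width: 0.819
eef_pos: [586.9, -44.2, 269.1]
ft_force: [0.5, 0.3, 1.0]
time_s: 47.62
eef_pos: [441.2, -376.5, 266.9]
tool_rot: [0.718, 0.696, 0.0, 0.0]
ft_force: [0.0, 0.3, -0.0]
grip_width: 0.894
finger_force: 0.0
sand 0.981 moved px 0 0
pine 0.958 moved px 2 0
can 0.979 moved px 0 0
can s 0.966 moved px 0 0
pine s 0.939 moved px 0 0
```

View pics/v8.png

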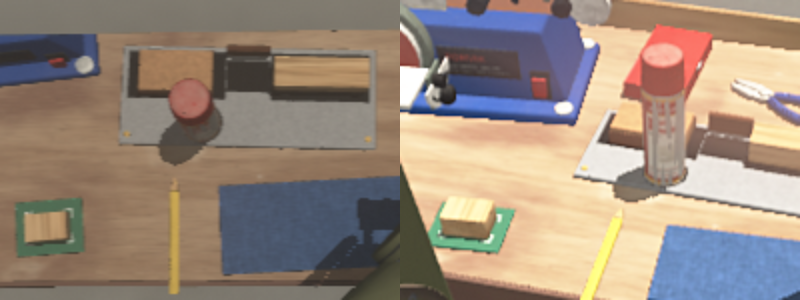

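```bash
python3 -c "from plant import manip;print(manip.close_job())"
```

```text
the job is handed in; nothing more can be done
None
```

The job is handed in: the offcut is on the green pad inside the corner marks and square to them. The can (upright), pine piece and sanding block are back within a few mm of where they lay, by the last pictures and arm readings; no verdict was returned.

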